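# Clear a bracket off the sorting ledge into the chute

## Robot

A 7-joint arm with a two-finger parallel gripper is mounted at the origin on the work surface. World frame = base frame: x ahead of the robot, y to its left, z up, the work surface at z = 0. Lengths are in m, angles in rad, forces in N, time in s.
With the tool pointing down it reaches from about 0.425 to 0.925 m from the base axis. Payload 6.8 kg.
Tool frame: the origin (TCP) lies midway between the tips of the shut fingers; the grasp point (between the pads) lies 19 mm behind it; z points along the fingers, y is the direction in which the jaws open and shut (so a half turn about z gives the same grasp; the last joint's range is limited). The gripper opens to 88 mm and grips with 3 to 60 N. Pads are 20 mm wide; open, the fingers measure 115 mm over their backs; the gripper's body (75 mm by 178 mm) begins 61 mm behind the grasp point.
Start: joints at [1.006, 0.477, 0.022, 1.555, -0.011, 1.109, -0.083], TCP at [0.298, -0.606, 0.223] pointing down, gripper open.
Joint ranges: [-2.96, 2.96], [-0.34, 2.1], [-1.41, 1.46], [0.24, 2.44], [-1.37, 4.51], [0.17, 1.92], [-2.96, 2.96]. Speed limits (rad/s): [2.39, 2.39, 3.14, 3.14, 3.14, 3.14, 3.14].

## Interface

Orientations are given as [roll, pitch, yaw] about the fixed x, y, z axes, in that order (R = Rz(yaw) Ry(pitch) Rx(roll)).
In Python, from rig import ctrl gives the robot as it stands.
- The arm moves only by the tool servo_tool, never from a script. Its argument "commands" is a list of rows, each a list of 7 numbers: the shift along the tool's x, y, z in m, then the turn, a rotation vector about the tool's x, y, z in degrees, then the finger opening in m, from 0 to 0.0878. A call has 1 to 5 rows; each row shifts and turns the commanded pose from where the row before left it, along the tool's axes as they then stand; what a row does not reach is not made up. A row lasts 1/10 s, in which the tool goes at most 50 mm and 8.59 degrees, less where a joint would pass 70% of its speed; a pose out of reach is approached as far as the arm can. A call with a gripper value outside its range is refused whole. The fingers move at their own pace and stop on an object; "squeeze" is the grip in N (left out, the last holds). Time passes only in rows, so rows that do not move let the fingers close. It gives the time, the measured TCP pose, the force and the opening at its end, in the units of the state.
- ctrl.state(): the state, without advancing time (a new reading comes with each control period).
- ctrl.get_image(name): name is "side" or "top" or "wrist"; returns a dict with "pixels" (420x560x3 uint8, red, green, blue), "range_z" (420x560 float32, m along the optical axis (not along the pixel's ray), 0 where there is no reading), "fx", "fy", "cx", "cy" (pixels), "R" (3x3) and "t" (3): a world point X has camera coordinates R X + t. Camera axes: x right, y down, z forward; pixel columns grow to the right and rows downward; lengths in m; the calibration is good to about 2 mm. A picture is of the moment at which its call begins.
- ctrl.finish_job(): hands the job in, once; it reports no verdict.
The state is a dict: "t": time; "q": joint angles; "joint_vel": joint speeds; "joint_efforts": joint torques, N m; "tool_pos": TCP position; "tool_rot": TCP orientation; "contact_force": force on the tool from outside, world axes, zero at the start; "torque": the same for the moment, N m; "opening": finger opening in m.
Only numpy, scipy, OpenCV 4.12 (cv2) and the standard library are available. Lean on these libraries where they do the work, as an engineer would, in place of code of your own. Each camera call takes 0.05 s, during which the arm holds its last target. There are 200 camera calls.

## Task

Slide the chute's cover fully open by its red handle. Then slide the yellow bracket along the wooden ledge until it is in front of the open chute, and push it off the ledge's far edge so that it drops into the chute; keep it down on the ledge rather than lifting it, do not knock the lamp above, and leave the dark steel hinge lying where it is.

Things in the scene. Friction and masses are not known exactly. Their poses are not given: they have to be found in the camera images.
- station: Fixed station. Origin on the table straight below the ledge's far edge, at the chute's middle; x away from the robot, square to the edge; y left along the edge; z up. All station numbers are in this frame, mm. Plywood ledge without rim: top at z 140, x -150 to 0, y -270 to 100.
- lamp: White lamp bar over the ledge's far edge, station x -10 to 35, y -230 to 90, z 245 to 275: a tool pointing straight down cannot come close to the edge. Origin at the centre of its underside, axes as the station's. Its two dark posts, 16 dia., stand beyond the edge at x 18, y -225 and -120.
- mouth (a point): Point of the ledge's far edge at the chute's middle, on the ledge's top; axes as the station's. Blue chute just beyond the edge: mouth station x 0 to 128, y -71 to 71, closed by the cover (top at z 120). Inside, a 45 degree slide leads down to an open tray on the table, x 100 to 230, walls 50 high; a steel bolt lies in it.
- cover (a joint): Sliding red cover of the chute, in m: 0 closed, grows towards the station's +y (left), fully open at its stop at 0.130; it stays where it is left and takes about 2 N to move.
- cover_grip (a point): Middle of the cover's handle: an upright red cylinder 22 mm dia., 75 mm tall (this point half-way up; station z 145 to 220), beside the ledge's left end, at station x -80, y 145 + cover travel; moves with the cover. Nothing is above it.
- bracket_mid (a point): Yellow steel angle bracket, 0.3 to 0.6 kg. Point at the middle of its 70 x 60 outline, 25 above its underside (half its height). x: along the 70 mm flat base (8 thick), within 0.4 rad of square to the edge; upright leg 8 thick, 60 wide, 50 tall at the -x end, its back face 35 behind this point. y: across the 60 mm. Centre of mass 12 behind this point.
- hinge_mid (a point): Dark steel flat hinge 90 x 40 x 8 mm lying on the ledge to the right of the bracket, to be left alone. Point at its centre, half-way up; x along its length.
There are look-alikes about, which are no part of the job. Of the things shaped like the part that bears bracket_mid, the yellow one is meant.

How it is judged:
By the outcome, as a careful person would: the job done as asked, in the order asked, and still so for the second after the job is handed in, with the robot touching nothing.
It also fails if it takes over 62 s, if anything falls off the work surface, if the arm or the gripper's body presses on something with over 40 N, if the wrist force passes 120 N, or if a joint passes its speed limit or range.

## Working session

There is one attempt and no reset: what is moved stays moved. The work goes in short steps, Python scripts to look and compute and a tool call to move; the robot and the scene stay as the last step left them, time stands still between calls to the robot, and variables do not carry over. Pictures are saved under pics/ and viewed, about 8 in all and at most 12, crops included, and the job is handed in when it is done.

Besides the shell and the picture viewer there is one more tool, called by a JSON object that holds its "name" and its "arguments". servo_tool: Moves the arm, as the interface text tells. Its arguments: {"type":"object","properties":{"commands":{"type":"array","items":{"type":"array","items":{"type":"number"}}},"squeeze":{"type":"number"}},"required":["commands"]}

```bash
mkdir -p pics; cat > h.py <<'E'
import numpy as np,cv2
from rig import ctrl
from scipy.spatial.transform import Rotation as Ro
def snap(n,f,crop=None,s=1):
    im=ctrl.get_image(n); np.savez('pics/'+f+'.npz',**im)
    p=im['pixels'][:,:,::-1]
    if crop: p=p[crop[1]:crop[3],crop[0]:crop[2]]
    cv2.imwrite('pics/'+f+'.png',cv2.resize(p,None,fx=s,fy=s,interpolation=cv2.INTER_CUBIC)); return im
def world(im,u,v,z=None):
    ray=np.array([(u-im['cx'])/im['fx'],(v-im['cy'])/im['fy'],1.]); R=im['R'];c=-R.T@im['t']
    d=R.T@ray
    if z is None: return c+d*im['range_z'][int(v),int(u)]
    return c+d*(z-c[2])/d[2]
E
python3 - <<'E'
from h import *
snap('top','top0',s=1.4);snap('side','side0',s=1.4)
print(ctrl.state())
E
```

```text
{'t': 0.1, 'q': array([ 1.00586779,  0.47769734,  0.02232234,  1.55630583, -0.01149569,
        1.10931562, -0.08311367]), 'joint_vel': array([ 0.0009244 , -0.00198714,  0.00059471, -0.00260554,  0.00061526,
       -0.00184305,  0.00084599]), 'joint_efforts': array([ 3.21720494e-03, -5.84099472e+01,  1.53989252e+00, -2.73316562e+01,
       -5.41149499e-02,  1.31120216e-02,  6.52055451e-05]), 'tool_pos': array([ 0.29751336, -0.60530793,  0.22181178]), 'tool_rot': array([-3.13999812e+00,  1.09519920e-04,  4.56855430e-01]), 'contact_force': array([-0.31648264, -0.13155431, -1.00198339]), 'torque': array([ 0.0054615 , -0.06184225,  0.03142572]), 'opening': 0.08774668978959521}
```

View pics/top0.png

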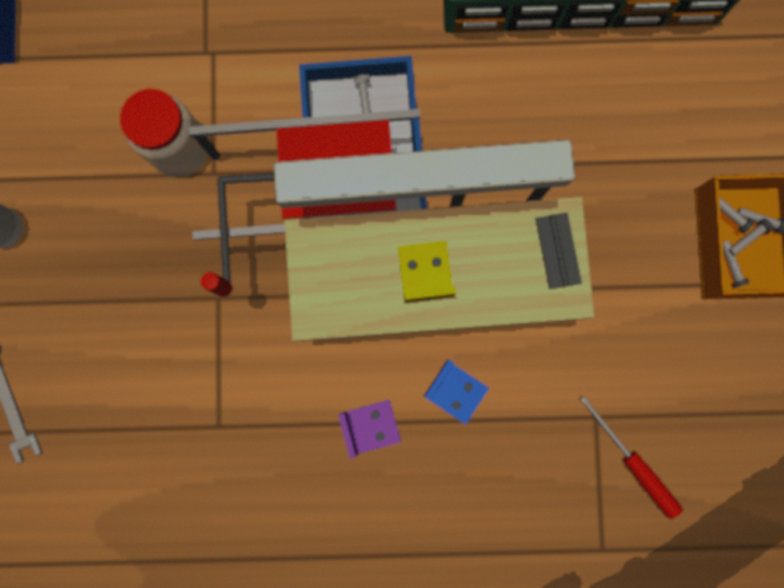

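View pics/side0.png

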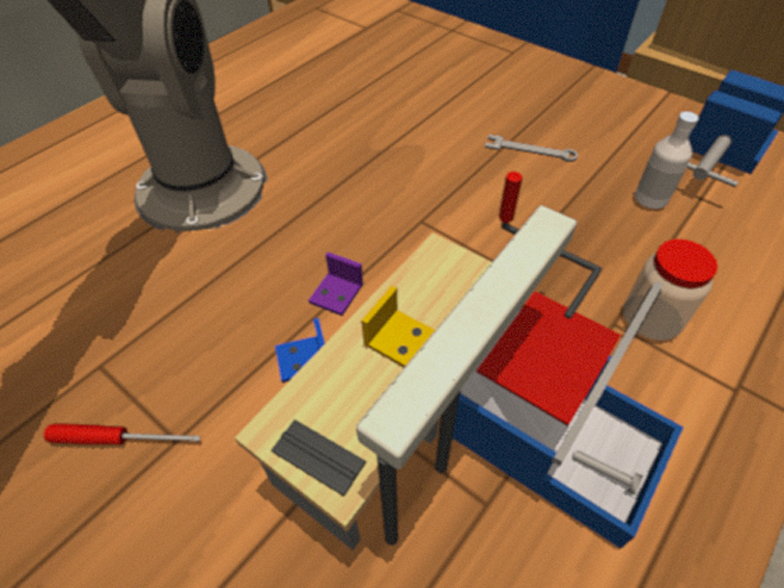

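The top view shows the ledge with corners near (291,340), (593,318) and (582,198). The bracket is at about (427,270), the hinge at (559,250) and the red handle at (215,283). The jar under the rail near (165,130) is a look-alike red.

```bash
cat >> h.py <<'E'
def load(f): return dict(np.load('pics/'+f+'.npz'))
E
python3 - <<'E'
from h import *
im=load('top0')
for n,u,v,z in [('nl',291,340,.14),('nr',593,318,.14),('fr',582,198,.14),('handletop',208,281,.22),('b_backL',404,302,None),('b_top_leg_L',405,299,.19),('b_top_leg_R',455,293,.19),('b_frL',399,246,.148),('b_frR',450,241,.148),('h1',537,217,.148),('h2',568,213,.148),('h3',580,284,.148),('h4',549,289,.148)]:
    print(n,world(im,u/1.4,v/1.4,z).round(4), world(im,u/1.4,v/1.4).round(4))
# yellow/hinge masks with depth
p=im['pixels'].astype(int);r,g,b=p[...,0],p[...,1],p[...,2]
nl=world(im,291/1.4,340/1.4,.14);nr=world(im,593/1.4,318/1.4,.14)
def pts(m): 
    v,u=np.nonzero(m&(im['range_z']>0)); return np.array([world(im,a,c) for a,c in zip(u,v)])
Y=pts((r>150)&(g>140)&(b<60)); print(len(Y),'z',np.percentile(Y[:,2],[1,20,50,80,99]))
L=Y[Y[:,2]>.165];print('leg',len(L),L.mean(0) if len(L) else '')
B=Y[Y[:,2]<.16];print(cv2.minAreaRect(B[:,:2].astype(np.float32)))
R=pts((r>150)&(g<40)&(b<40)); H=R[(R[:,2]>.21)&(R[:,2]<.23)]; print('handle cands',len(H)); 
for t in [H]: print(t.mean(0),t.min(0),t.max(0))
C=R[(R[:,2]>.11)&(R[:,2]<.13)];print('cover',cv2.minAreaRect(C[:,:2].astype(np.float32)))
W=pts((r>190)&(g>170)&(b>90)&(b<190)); W=W[abs(W[:,2]-.14)<.006];print(len(W),cv2.minAreaRect(W[:,:2].astype(np.float32)),cv2.boxPoints(cv2.minAreaRect(W[:,:2].astype(np.float32))))
E
```

```text
nl [0.4928 0.0592 0.14  ] [ 0.4997  0.0793 -0.0013]
nr [ 0.5097 -0.3107  0.14  ] [ 0.519  -0.3466  0.0018]
fr [ 0.6592 -0.3048  0.14  ] [ 0.6911 -0.34    0.0012]
handletop [0.5579 0.1406 0.22  ] [0.5582 0.1411 0.218 ]
b_backL [ 0.5345 -0.0802  0.1531] [ 0.5345 -0.0802  0.1531]
b_top_leg_L [ 0.5344 -0.0811  0.19  ] [ 0.5345 -0.0811  0.1894]
b_top_leg_R [ 0.5398 -0.1394  0.19  ] [ 0.5452 -0.1434  0.1391]
b_frL [ 0.604  -0.0761  0.148 ] [ 0.6056 -0.0761  0.1389]
b_frR [ 0.6085 -0.1387  0.148 ] [ 0.6099 -0.1393  0.1402]
h1 [ 0.6353 -0.2465  0.148 ] [ 0.6371 -0.2481  0.1393]
h2 [ 0.6392 -0.2847  0.148 ] [ 0.6403 -0.2859  0.1426]
h3 [ 0.551 -0.295  0.148] [ 0.5515 -0.2959  0.1442]
h4 [ 0.546 -0.257  0.148] [ 0.5463 -0.2577  0.1448]
1165 z [0.14100582 0.14706607 0.14859084 0.15037884 0.19232478]
leg 124 [ 0.54210833 -0.11046631  0.19034061]
((0.576409101486206, -0.10827522724866867), (0.06482485681772232, 0.06406988203525543), 5.863375186920166)
handle cands 95
[0.5587129  0.13981679 0.22036824] [0.5509576  0.1317528  0.21710242] [0.5671122  0.14763219 0.22381446]
cover ((0.727856457233429, 0.10877077281475067), (0.3454068899154663, 0.13867197930812836), 80.89329528808594)Traceback (most recent call last):
  File "<stdin>", line 16, in <module>
IndexError: too many indices for array: array is 1-dimensional, but 2 were indexed
```

{"name": "servo_tool", "arguments": {"commands": [[0,0,-0.035,0,0,7.9,0.0878],[0,0,-0.035,0,0,7.9,0.0878],[0,0,-0.03,0,0,7.9,0.0878],[0,0,0,0,0,0,0.0878]], "squeeze": 20}}

```text
t: 0.5
tool_pos: [0.2986, -0.6076, 0.3275]
tool_rot: [3.135, -0.003, 0.04]
contact_force: [0.0, -0.5, 0.9]
opening: 0.0879
```

{"name": "servo_tool", "arguments": {"commands": [[0.018,-0.046,0,0,0,0,0.0878],[0.018,-0.046,0,0,0,0,0.0878],[0.018,-0.046,0,0,0,0,0.0878],[0.018,-0.046,0,0,0,0,0.0878],[0.018,-0.046,0,0,0,0,0.0878]]}}

```text
t: 1.0
tool_pos: [0.3776, -0.3697, 0.3215]
tool_rot: [-3.141, 0.001, 0.045]
contact_force: [1.5, -0.4, 0.3]
opening: 0.0881
```

{"name": "servo_tool", "arguments": {"commands": [[0.018,-0.046,0,0,0,0,0.0878],[0.018,-0.046,0,0,0,0,0.0878],[0.018,-0.046,0,0,0,0,0.0878],[0.018,-0.046,0,0,0,0,0.0878],[0.018,-0.046,0,0,0,0,0.0878]]}}

```text
t: 1.5
tool_pos: [0.4574, -0.1364, 0.3218]
tool_rot: [-3.142, 0.001, 0.045]
contact_force: [0.1, -0.3, 0.7]
opening: 0.0876
```

{"name": "servo_tool", "arguments": {"commands": [[0.018,-0.046,0,0,0,0,0.0878],[0.018,-0.046,0,0,0,0,0.0878],[0.018,-0.046,0,0,0,0,0.0878],[0.018,-0.046,0,0,0,0,0.0878],[0,0,0,0,0,0,0.0878]]}}

```text
t: 2.0
tool_pos: [0.5218, 0.0563, 0.3216]
tool_rot: [-3.138, 0.001, 0.055]
contact_force: [0.4, -0.4, -0.0]
opening: 0.0877
```

{"name": "servo_tool", "arguments": {"commands": [[0.02,-0.041,0,0,0,0,0.0878],[0.02,-0.041,0,0,0,0,0.0878],[0,0,0,0,0,0,0.0878]]}}

```text
t: 2.3
tool_pos: [0.558, 0.1383, 0.3213]
tool_rot: [-3.138, 0.002, 0.053]
contact_force: [-1.0, 0.8, -0.3]
opening: 0.0879
```

```bash
python3 - <<'E'
from h import *
im=snap('wrist','w1',s=1)
print(ctrl.state()['tool_pos'])
p=im['pixels'].astype(int);m=(p[...,0]>120)&(p[...,1]<50)&(p[...,2]<50)&(im['range_z']>0)
v,u=np.nonzero(m); P=np.array([world(im,a,c) for a,c in zip(u,v)]); H=P[(P[:,2]>.213)&(P[:,2]<.23)]
print(len(P),len(H), H.min(0),H.max(0), (H.min(0)+H.max(0))/2)
E
```

```text
[0.5576459  0.13489302 0.32117799]
10888 404 [0.5481264  0.12982502 0.21663083] [0.56688524 0.14972312 0.22073982] [0.55750582 0.13977407 0.21868532]
```

View pics/w1.png

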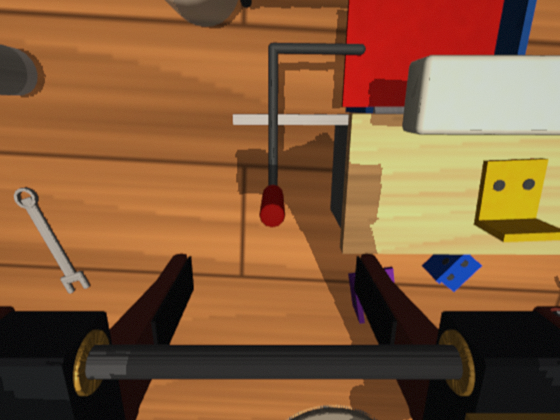

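The wrist view shows the handle at (272,207), centred between the fingers, and nothing is below that I would hit. Next I descend and grip.

{"name": "servo_tool", "arguments": {"commands": [[0,-0.003,0.036,0,0,0,0.0878],[0,0,0.036,0,0,0,0.0878],[0,0,0.036,0,0,0,0.0878],[0,0,0.036,0,0,0,0.0878],[0,0,0,0,0,0,0.0878]]}}

```text
t: 2.85
tool_pos: [0.5542, 0.1317, 0.1736]
tool_rot: [3.138, 0.01, 0.042]
contact_force: [-0.6, -0.0, 0.7]
opening: 0.0877
```

{"name": "servo_tool", "arguments": {"commands": [[0,0,0,0,0,0,0.015],[0,0,0,0,0,0,0.015],[0,0,0,0,0,0,0.015],[0,0,0,0,0,0,0.015],[0,0,0,0,0,0,0.015]], "squeeze": 20}}

```text
t: 3.35
tool_pos: [0.5585, 0.1352, 0.1796]
tool_rot: [-3.141, -0.002, 0.043]
contact_force: [0.6, -0.6, 0.3]
opening: 0.0511
```

{"name": "servo_tool", "arguments": {"commands": [[0,0,0,0,0,0,0.015],[0,0,0,0,0,0,0.015],[0,0,0,0,0,0,0.015],[0,0,0,0,0,0,0.015],[0,0,0,0,0,0,0.015]]}}

```text
t: 3.85
tool_pos: [0.558, 0.1357, 0.1787]
tool_rot: [-3.141, -0.0, 0.044]
contact_force: [-0.4, 2.1, -0.5]
opening: 0.0218
```

{"name": "servo_tool", "arguments": {"commands": [[0,-0.016,0,0,0,0,0.015],[0,-0.016,0,0,0,0,0.015],[0,-0.016,0,0,0,0,0.015],[0,-0.016,0,0,0,0,0.015],[0,-0.016,0,0,0,0,0.015]]}}

```text
t: 4.35
tool_pos: [0.554, 0.2165, 0.1787]
tool_rot: [3.141, 0.001, 0.044]
contact_force: [-3.3, -3.2, 5.2]
opening: 0.0219
```

{"name": "servo_tool", "arguments": {"commands": [[0,-0.012,0,0,0,0,0.015],[0,-0.006,0,0,0,0,0.015],[0,-0.004,0,0,0,0,0.015],[0,-0.002,0,0,0,0,0.015]]}}

```text
t: 4.75
tool_pos: [0.553, 0.2368, 0.1786]
tool_rot: [3.137, 0.002, 0.042]
contact_force: [-7.5, -12.2, 11.0]
opening: 0.0217
```

{"name": "servo_tool", "arguments": {"commands": [[0,-0.002,0,0,0,0,0.015],[0,-0.002,0,0,0,0,0.015],[0,0,0,0,0,0,0.015]]}}

```text
t: 5.05
tool_pos: [0.5531, 0.2368, 0.1785]
tool_rot: [3.132, 0.004, 0.039]
contact_force: [-8.2, -17.6, 14.0]
opening: 0.0218
```

{"name": "servo_tool", "arguments": {"commands": [[0,0,0,0,0,0,0.07],[0,0,0,0,0,0,0.07],[0,0,0,0,0,0,0.07],[0,0,0,0,0,0,0.07],[0,0,0,0,0,0,0.07]]}}

```text
t: 5.55
tool_pos: [0.5535, 0.2437, 0.1786]
tool_rot: [-3.141, -0.0, 0.044]
contact_force: [-0.5, 0.6, 0.7]
opening: 0.0582
```

{"name": "servo_tool", "arguments": {"commands": [[0,0,-0.03,0,0,0,0.0878],[0,0,-0.04,0,0,0,0.0878],[0,0,-0.04,0,0,0,0.0878],[0,0,-0.03,0,0,0,0.0878],[0,0,0,0,0,0,0.0878]]}}

```text
t: 6.05
tool_pos: [0.5553, 0.2449, 0.3238]
tool_rot: [-3.138, -0.008, 0.043]
contact_force: [0.9, -0.3, -0.2]
opening: 0.0878
```

```bash
python3 - <<'E'
from h import *
im=snap('top','top1',s=1.4)
s=ctrl.state();print(s['tool_pos'],s['tool_rot'])
E
```

```text
[0.55432484 0.2440512  0.32097952] [-3.13955761 -0.00444768  0.04343334]
```

View pics/top1.png

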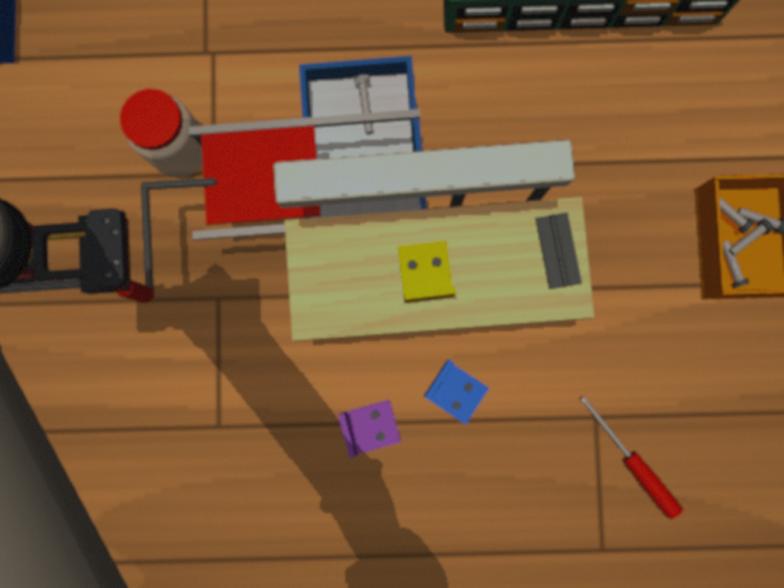

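The cover's right edge moved from px 391 to 316 and the force showed the stop, so it is open. The handle came within about 1 mm of where I predicted it at full travel. Next I go over the bracket and tilt.

{"name": "servo_tool", "arguments": {"commands": [[-0.001,0.044,0,0,0,0,0.0878],[-0.001,0.044,0,0,0,0,0.0878],[-0.001,0.044,0,0,0,0,0.0878],[-0.001,0.044,0,0,0,0,0.0878],[-0.001,0.044,0,0,0,0,0.0878]]}}

```text
t: 6.6
tool_pos: [0.557, 0.0212, 0.317]
tool_rot: [3.141, 0.002, 0.043]
contact_force: [0.5, 0.7, -0.0]
opening: 0.0877
```

{"name": "servo_tool", "arguments": {"commands": [[-0.001,0.044,0,0,0,0,0.0878],[-0.001,0.044,0,0,0,0,0.0878],[0,0.044,0,0,0,0,0.0878],[0,0,0,0,0,0,0.0878]]}}

```text
t: 7.0
tool_pos: [0.5602, -0.117, 0.3166]
tool_rot: [3.139, 0.003, 0.032]
contact_force: [0.3, 1.4, -0.9]
opening: 0.0875
```

{"name": "servo_tool", "arguments": {"commands": [[0,0,0,0,8,0,0.0878],[0,0,0,0,8,0,0.0878],[0,0,0,0,8,0,0.0878],[0,0,0,0,8,0,0.0878],[0,0,0,0,8,0,0.0878]]}}

```text
t: 7.5
tool_pos: [0.5607, -0.1081, 0.3177]
tool_rot: [-3.141, -0.69, 0.044]
contact_force: [0.4, 2.8, -0.3]
opening: 0.0878
```

{"name": "servo_tool", "arguments": {"commands": [[0,0,0,0,0,0,0.0878],[0,0,0,0,0,0,0.0878]]}}

```text
t: 7.7
tool_pos: [0.5615, -0.1073, 0.3179]
tool_rot: [-3.138, -0.682, 0.044]
contact_force: [0.1, -0.2, 0.8]
opening: 0.0876
```

```bash
cat >> h.py <<'E'
PSI=.044;O=np.array([.6475,-.0346])
def st(p):
    d=np.asarray(p)[:2]-O; c,s=np.cos(PSI),np.sin(PSI)
    return np.array([c*d[0]+s*d[1],-s*d[0]+c*d[1],p[2]])
def go(x,y,z): # tool-axis shift to station target (mm)
    s=ctrl.state(); p=st(s['tool_pos']); R=Ro.from_euler('xyz',s['tool_rot'])
    d=np.array([x,y,z])/1e3-p; c,q=np.cos(PSI),np.sin(PSI)
    w=np.array([c*d[0]-q*d[1],q*d[0]+c*d[1],d[2]])
    print('station now',(p*1e3).round(1),'rot',s['tool_rot'].round(3),'F',s['contact_force'].round(1),'tool shift mm',(R.inv().apply(w)*1e3).round(1))
E
python3 - <<'E'
from h import *
print(ctrl.state()['q']); go(-88,-71,200); go(-88,-71,157)
snap('wrist','w2')
E
```

```text
[ 0.42104209 -0.05394648 -0.252482    2.18062976 -0.41850531  0.37100749
 -1.02018629]
station now [-89.1 -68.9 317.9] rot [-3.138 -0.682  0.044] F [ 0.1 -0.2  0.8] tool shift mm [-73.5   2.5  92.1]
station now [-89.1 -68.9 317.9] rot [-3.138 -0.682  0.044] F [ 0.1 -0.2  0.8] tool shift mm [-100.6    2.6  125.5]
```

View pics/w2.png

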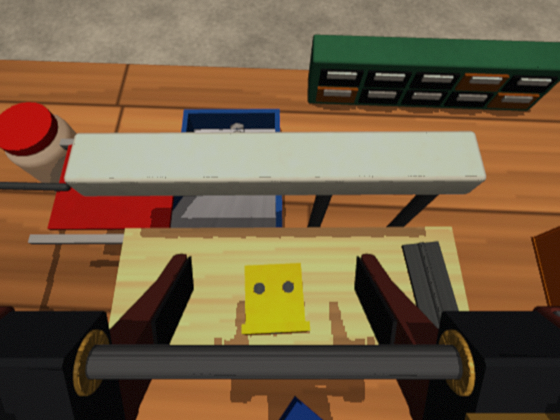

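Seen from the tilted wrist, the bracket (cols 244–307) is centred between the fingers, and the hinge at (428,275) stays outside them. I descend.

{"name": "servo_tool", "arguments": {"commands": [[-0.025,0.001,0.031,0,0,0,0.0878],[-0.025,0.001,0.031,0,0,0,0.0878],[-0.025,0,0.031,0,0,0,0.0878],[-0.025,0,0.031,0,0,0,0.0878],[0,0,0,0,0,0,0.0878]]}}

```text
t: 8.25
tool_pos: [0.5645, -0.106, 0.2088]
tool_rot: [-3.111, -0.671, 0.039]
contact_force: [-0.2, 0.8, 0.5]
opening: 0.0878
```

```bash
python3 - <<'E'
from h import *
print(ctrl.state()['q'].round(2)); go(-88,-71,153)
E
```

```text
[ 0.17  0.11 -0.    2.31 -1.16  0.17 -0.25]
station now [-86.  -67.7 208.8] rot [-3.111 -0.671  0.039] F [-0.2  0.8  0.5] tool shift mm [-36.2   4.6  42.4]
```

{"name": "servo_tool", "arguments": {"commands": [[0,0,0,0,-6.5,0,0.0878],[0,0,0,0,-6.5,0,0.0878],[0,0,0,0,-6.5,0,0.0878],[0,0,0,0,0,0,0.0878]]}}

```text
t: 8.65
tool_pos: [0.5722, -0.0951, 0.2146]
tool_rot: [-3.089, -0.507, 0.058]
contact_force: [1.1, 0.0, -0.1]
opening: 0.0879
```

```bash
python3 - <<'E'
from h import *
print(ctrl.state()['q'].round(2)); go(-88,-71,153)
E
```

```text
[-0.08  0.13  0.24  2.18 -0.5   0.39 -0.92]
station now [-77.9 -57.1 214.6] rot [-3.089 -0.507  0.058] F [ 1.1  0.  -0.1] tool shift mm [-38.9  16.2  48.1]
```

{"name": "servo_tool", "arguments": {"commands": [[0,0,0,0,0,0,0.0878],[0,0,0,0,0,0,0.0878],[0,0,0,0,0,0,0.0878]]}}

```text
t: 8.95
tool_pos: [0.5671, -0.0958, 0.2112]
tool_rot: [-3.084, -0.504, 0.052]
contact_force: [-0.2, 0.2, -0.2]
opening: 0.0878
```

```bash
python3 - <<'E'
from h import *
print(ctrl.state()['q'].round(2)); go(-88,-71,153)
E
```

```text
[-0.07  0.13  0.24  2.19 -0.52  0.39 -0.91]
station now [-83.  -57.6 211.2] rot [-3.084 -0.504  0.052] F [-0.2  0.2 -0.2] tool shift mm [-32.6  16.1  47.6]
```

```bash
cat >> h.py <<'E'
def gop(x,y,z,tilt,n,yaw=PSI):
    s=ctrl.state(); p=np.array(s['tool_pos']); R=Ro.from_euler('xyz',s['tool_rot']);c,q=np.cos(PSI),np.sin(PSI)
    t=np.array([O[0]+(c*x-q*y)/1e3,O[1]+(q*x+c*y)/1e3,z/1e3]); Rt=Ro.from_euler('xyz',[np.pi,-np.radians(tilt),yaw])
    w=(R.inv()*Rt).as_rotvec()/n; print('q',s['q'].round(2),'st',(st(p)*1e3).round(1),'rot',s['tool_rot'].round(3),'F',s['contact_force'].round(1),'open',round(s['opening'],4))
    for i in range(n):
        print(((R.inv().apply((t-p)/n))*1e3).round(1),np.degrees(w).round(2)); R=R*Ro.from_rotvec(w)
E
python3 - <<'E'
from h import *
gop(-88,-69,185,20,4)
E
```

```text
q [-0.07  0.13  0.24  2.19 -0.52  0.39 -0.91] st [-83.  -57.6 211.2] rot [-3.084 -0.504  0.052] F [-0.2  0.2 -0.2] open 0.0878
[-4.3  3.1  4.9] [-0.87 -2.22  0.16]
[-4.1  3.1  5.1] [-0.87 -2.22  0.16]
[-3.9  3.   5.3] [-0.87 -2.22  0.16]
[-3.6  2.9  5.5] [-0.87 -2.22  0.16]
```

{"name": "servo_tool", "arguments": {"commands": [[-0.004,0.003,0.005,-0.9,-2.2,0.2,0.0878],[-0.004,0.003,0.005,-0.9,-2.2,0.2,0.0878],[-0.004,0.003,0.005,-0.9,-2.2,0.2,0.0878],[-0.004,0.003,0.005,-0.9,-2.2,0.2,0.0878],[0,0,0,0,0,0,0.0878]]}}

```text
t: 9.45
tool_pos: [0.5628, -0.107, 0.1857]
tool_rot: [3.14, -0.35, 0.042]
contact_force: [0.7, -0.1, -0.2]
opening: 0.088
```

```bash
python3 - <<'E'
from h import *
gop(-88,-70,153,20,4)
E
```

```text
q [-0.19  0.2   0.34  2.13 -0.26  0.5  -1.19] st [-87.8 -68.6 185.7] rot [ 3.14  -0.35   0.042] F [ 0.7 -0.1 -0.2] open 0.088
[-2.8  0.3  7.7] [ 0.03 -0.01 -0.02]
[-2.8  0.4  7.7] [ 0.03 -0.01 -0.02]
[-2.8  0.4  7.7] [ 0.03 -0.01 -0.02]
[-2.8  0.4  7.7] [ 0.03 -0.01 -0.02]
```

{"name": "servo_tool", "arguments": {"commands": [[-0.003,0,0.008,0,0,0,0.0878],[-0.003,0,0.008,0,0,0,0.0878],[-0.003,0.001,0.008,0,0,0,0.0878],[-0.003,0.001,0.008,0,0,0,0.0878],[0,0,0,0,0,0,0.0878]], "squeeze": 8}}

```text
t: 9.95
tool_pos: [0.5615, -0.1094, 0.1504]
tool_rot: [3.14, -0.348, 0.041]
contact_force: [-0.2, -0.6, 0.3]
opening: 0.0877
```

{"name": "servo_tool", "arguments": {"commands": [[0,0,0,0,0,0,0.055],[0,0,0,0,0,0,0.055],[0,0,0,0,0,0,0.055],[0,0,0,0,0,0,0.055],[0,0,0,0,0,0,0.055]], "squeeze": 8}}

```text
t: 10.45
tool_pos: [0.5629, -0.109, 0.1525]
tool_rot: [3.14, -0.351, 0.043]
contact_force: [-0.9, 0.7, 2.4]
opening: 0.0593
```

```bash
python3 - <<'E'
from h import *
gop(-88,1,151,20,7)
E
```

```text
q [-0.15  0.25  0.3   2.15 -0.33  0.42 -1.11] st [-87.8 -70.6 152.5] rot [ 3.14  -0.351  0.043] F [-0.9  0.7  2.4] open 0.0593
[ -0.1 -10.2   0.2] [ 0.02 -0.02 -0.01]
[ -0.1 -10.2   0.2] [ 0.02 -0.02 -0.01]
[ -0.1 -10.2   0.2] [ 0.02 -0.02 -0.01]
[ -0.1 -10.2   0.2] [ 0.02 -0.02 -0.01]
[ -0.1 -10.2   0.2] [ 0.02 -0.02 -0.01]
[ -0.1 -10.2   0.2] [ 0.02 -0.02 -0.01]
[ -0.1 -10.2   0.2] [ 0.02 -0.02 -0.01]
```

{"name": "servo_tool", "arguments": {"commands": [[0,-0.01,0,0,0,0,0.055],[0,-0.01,0,0,0,0,0.055],[0,-0.01,0,0,0,0,0.055],[0,-0.01,0,0,0,0,0.055],[0,-0.01,0,0,0,0,0.055]]}}

```text
t: 10.95
tool_pos: [0.561, -0.0602, 0.1525]
tool_rot: [3.139, -0.352, 0.041]
contact_force: [-0.0, -2.1, 1.0]
opening: 0.06
```

{"name": "servo_tool", "arguments": {"commands": [[0,-0.01,0,0,0,0,0.055],[0,-0.008,0,0,0,0,0.055],[0,0,0,0,0,0,0.055]]}}

```text
t: 11.25
tool_pos: [0.5603, -0.0405, 0.1524]
tool_rot: [3.14, -0.352, 0.043]
contact_force: [0.5, 0.6, 2.5]
opening: 0.0597
```

```bash
python3 - <<'E'
from h import *
gop(-88,-2,152,20,1)
snap('side','s2',crop=(180,130,480,380),s=2.4)
E
```

```text
q [-0.35  0.23  0.35  2.19 -0.23  0.39 -1.35] st [-87.4  -2.  152.4] rot [ 3.14  -0.352  0.043] F [0.5 0.6 2.5] open 0.0597
[-0.7 -0.   0.2] [ 0.11 -0.14 -0.05]
```

View pics/s2.png

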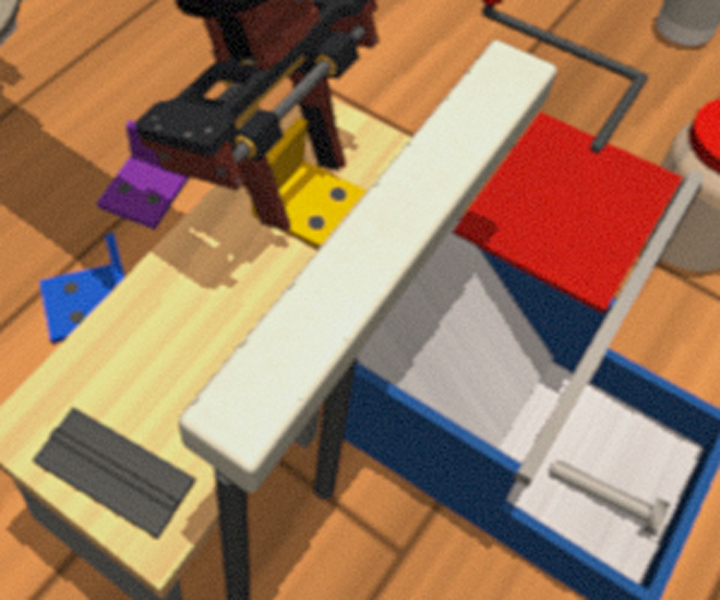

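The side view shows the bracket held flat, in line with the open chute. The cover is clear, the hinge is where it was, and the lamp is untouched. I slide it forward 50 mm gripped, then release and back off.

{"name": "servo_tool", "arguments": {"commands": [[0.0094,0,0.0034,0,0,0,0.055],[0.0094,0,0.0034,0,0,0,0.055],[0.0094,0,0.0034,0,0,0,0.055],[0.0094,0,0.0034,0,0,0,0.055],[0.0094,0,0.0034,0,0,0,0.055]]}}

```text
t: 11.8
tool_pos: [0.6079, -0.0393, 0.1513]
tool_rot: [3.141, -0.346, 0.042]
contact_force: [-8.1, -0.5, 7.2]
opening: 0.0586
```

{"name": "servo_tool", "arguments": {"commands": [[0,0,0,0,0,0,0.0878],[0,0,0,0,0,0,0.0878],[0,0,0,0,0,0,0.0878],[0,0,0,0,0,0,0.0878],[0,0,0,0,0,0,0.0878]]}}

```text
t: 12.3
tool_pos: [0.6095, -0.0391, 0.1522]
tool_rot: [3.14, -0.35, 0.042]
contact_force: [-0.7, 1.5, 0.3]
opening: 0.0876
```

{"name": "servo_tool", "arguments": {"commands": [[-0.0175,0,-0.008,0,0,0,0.0878],[-0.0175,0,-0.008,0,0,0,0.0878],[-0.0175,0,-0.008,0,0,0,0.0878],[-0.0175,0,-0.008,0,0,0,0.03],[0,0,0,0,0,0,0.03]]}}

```text
t: 12.8
tool_pos: [0.5307, -0.0426, 0.1579]
tool_rot: [3.141, -0.349, 0.041]
contact_force: [0.9, -0.3, 0.5]
opening: 0.0752
```

```bash
python3 - <<'E'
from h import *
gop(-80,-2,158,30,5)
snap('wrist','w3')
E
```

```text
q [-0.38  0.17  0.38  2.24 -0.19  0.39 -1.38] st [-117.    -2.8  157.9] rot [ 3.141 -0.349  0.041] F [ 0.9 -0.3  0.5] open 0.0752
[ 7.  -0.2  2.5] [ 0.02  2.   -0.03]
[ 6.9 -0.2  2.7] [ 0.02  2.   -0.03]
[ 6.8 -0.2  3. ] [ 0.02  2.   -0.03]
[ 6.7 -0.2  3.2] [ 0.02  2.   -0.03]
[ 6.6 -0.2  3.5] [ 0.02  2.   -0.03]
```

View pics/w3.png

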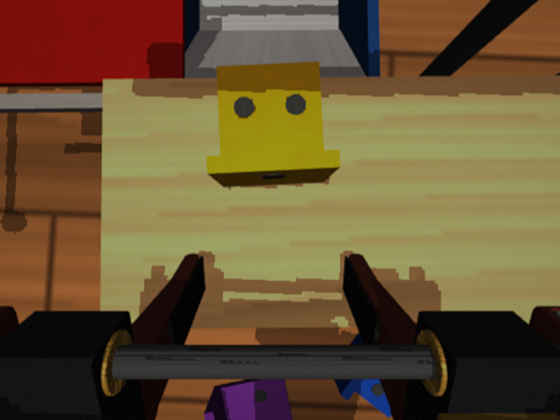

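The wrist view shows the bracket flat, with its front just over the edge and its leg (cols 207–340) centred on the fingers, facing the open chute. I set the fingers to 30 mm apart, tilt more and approach from behind.

{"name": "servo_tool", "arguments": {"commands": [[0,0,0,0,0,0,0.03],[0.005,0,0.002,0,2.5,0,0.03],[0.005,0,0.002,0,2.5,0,0.03],[0.005,0,0.002,0,2.5,0,0.03],[0.005,0,0.002,0,2.5,0,0.03]]}}

```text
t: 13.35
tool_pos: [0.5521, -0.0408, 0.1577]
tool_rot: [-3.138, -0.502, 0.042]
contact_force: [-0.3, -0.6, -0.4]
opening: 0.0317
```

{"name": "servo_tool", "arguments": {"commands": [[0,0,0,0,0,0,0.03],[0,0,0,0,0,0,0.03],[0,0,0,0,0,0,0.03]]}}

```text
t: 13.65
tool_pos: [0.5521, -0.0398, 0.1581]
tool_rot: [-3.139, -0.5, 0.044]
contact_force: [-0.5, 0.8, -0.5]
opening: 0.0301
```

```bash
python3 - <<'E'
from h import *
gop(-75,-2,158,30,2); gop(-30,-2,158,30,8)
E
```

```text
q [-0.43  0.18  0.44  2.31 -0.5   0.19 -1.07] st [-95.6  -1.  158.1] rot [-3.139 -0.5    0.044] F [-0.5  0.8 -0.5] open 0.0301
[9.  0.5 5. ] [-0.08  0.66 -0.01]
[8.9 0.5 5.1] [-0.08  0.66 -0.01]
q [-0.43  0.18  0.44  2.31 -0.5   0.19 -1.07] st [-95.6  -1.  158.1] rot [-3.139 -0.5    0.044] F [-0.5  0.8 -0.5] open 0.0301
[7.2 0.1 3.9] [-0.02  0.17 -0.  ]
[7.2 0.1 4. ] [-0.02  0.17 -0.  ]
[7.2 0.1 4. ] [-0.02  0.17 -0.  ]
[7.2 0.1 4. ] [-0.02  0.17 -0.  ]
[7.1 0.1 4. ] [-0.02  0.17 -0.  ]
[7.1 0.1 4. ] [-0.02  0.17 -0.  ]
[7.1 0.1 4.1] [-0.02  0.17 -0.  ]
[7.1 0.1 4.1] [-0.02  0.17 -0.  ]
```

{"name": "servo_tool", "arguments": {"commands": [[0.0072,0,0.004,0,0,0,0.03],[0.0072,0,0.004,0,0,0,0.03],[0.0072,0,0.004,0,0,0,0.03],[0.0072,0,0.004,0,0,0,0.03],[0.0072,0,0.004,0,0,0,0.03]]}}

```text
t: 14.15
tool_pos: [0.5924, -0.0383, 0.1571]
tool_rot: [-3.137, -0.498, 0.042]
contact_force: [-7.9, -0.6, 6.5]
opening: 0.0303
```

```bash
python3 - <<'E'
from h import *
gop(-35,-2,158,30,3);gop(-10,-2,158,30,6)
snap('wrist','w4')
E
```

```text
q [-0.39  0.24  0.4   2.23 -0.54  0.22 -1.04] st [-55.2  -1.3 157.1] rot [-3.137 -0.498  0.042] F [-7.9 -0.6  6.5] open 0.0303
[6.1 0.2 3. ] [-0.07  0.48 -0.04]
[6.  0.2 3. ] [-0.07  0.48 -0.04]
[6.  0.2 3.1] [-0.07  0.48 -0.04]
q [-0.39  0.24  0.4   2.23 -0.54  0.22 -1.04] st [-55.2  -1.3 157.1] rot [-3.137 -0.498  0.042] F [-7.9 -0.6  6.5] open 0.0303
[6.7 0.1 3.5] [-0.03  0.24 -0.02]
[6.7 0.1 3.5] [-0.03  0.24 -0.02]
[6.7 0.1 3.5] [-0.03  0.24 -0.02]
[6.6 0.1 3.6] [-0.03  0.24 -0.02]
[6.6 0.1 3.6] [-0.03  0.24 -0.02]
[6.6 0.1 3.6] [-0.03  0.24 -0.02]
```

View pics/w4.png

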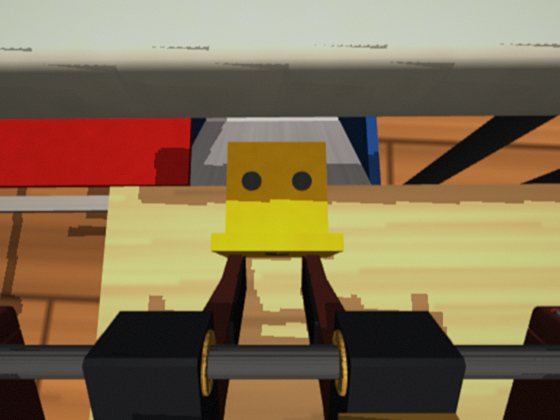

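The bracket is being pushed squarely, with its leg centred at col 277, and about 25 mm of base hangs over the chute. I keep pushing.

{"name": "servo_tool", "arguments": {"commands": [[0.0068,0,0.0036,0,0.3,0,0.03],[0.0068,0,0.0036,0,0.3,0,0.03],[0.0068,0,0.0036,0,0.3,0,0.03],[0.0068,0,0.0036,0,0.3,0,0.03]]}}

```text
t: 14.6
tool_pos: [0.624, -0.0371, 0.1583]
tool_rot: [-3.138, -0.522, 0.042]
contact_force: [-0.4, -0.6, -0.2]
opening: 0.0302
```

{"name": "servo_tool", "arguments": {"commands": [[0.0068,0,0.0036,0,0,0,0.03],[0.0068,0,0.0036,0,0,0,0.03],[0,0,0,0,0,0,0.03]]}}

```text
t: 14.9
tool_pos: [0.6401, -0.0361, 0.1591]
tool_rot: [-3.138, -0.522, 0.043]
contact_force: [0.1, -0.0, -0.5]
opening: 0.03
```

```bash
python3 - <<'E'
from h import *
gop(-5,-2,158,30,2)
a=snap('side','s3');b=snap('wrist','w5')
cv2.imwrite('pics/c5.png',cv2.resize(np.hstack([a['pixels'][130:420,180:560,::-1],b['pixels'][60:350,90:470,::-1]]),None,fx=1.05,fy=1.05))
E
```

```text
q [-0.34  0.31  0.36  2.14 -0.58  0.22 -1.01] st [ -7.4  -1.1 159.1] rot [-3.138 -0.522  0.043] F [ 0.1 -0.  -0.5] open 0.03
[0.8 0.4 1.1] [-0.08  0.03 -0.02]
[0.8 0.4 1.1] [-0.08  0.03 -0.02]
```

View pics/c5.png

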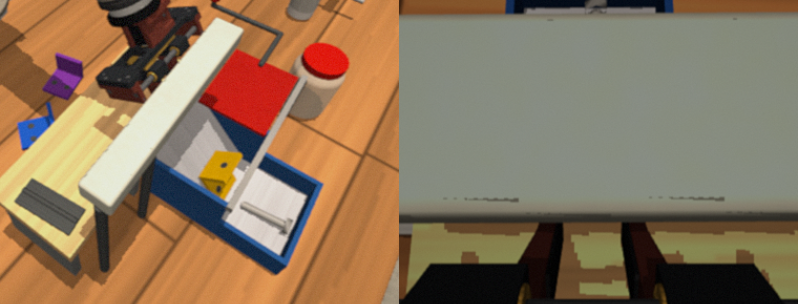

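The bracket has dropped and is sliding down the chute, at about (220,172) in the side view. I back the tool away from the lamp.

{"name": "servo_tool", "arguments": {"commands": [[-0.015,0,-0.01,0,0,0,0.03],[-0.02,0,-0.02,0,-3,0,0.03],[-0.02,0,-0.025,0,-3,0,0.03],[-0.01,0,-0.035,0,-3,0,0.03],[0,0,-0.04,0,-3,0,0.03]]}}

```text
t: 15.5
tool_pos: [0.5232, -0.0423, 0.2446]
tool_rot: [-3.14, -0.304, 0.042]
contact_force: [0.9, 1.7, 0.3]
opening: 0.0301
```

{"name": "servo_tool", "arguments": {"commands": [[0,0,0,0,0,0,0.03],[0,0,0,0,0,0,0.03],[0,0,0,0,0,0,0.03],[0,0,0,0,0,0,0.03]]}}

```text
t: 15.9
tool_pos: [0.526, -0.0415, 0.2446]
tool_rot: [-3.139, -0.31, 0.043]
contact_force: [-0.5, 0.5, 0.2]
opening: 0.0299
```

```bash
python3 - <<'E'
from h import *
gop(-80,-2,250,20,1)
a=snap('side','s4');b=snap('top','t4')
cv2.imwrite('pics/c6.png',cv2.resize(np.hstack([a['pixels'][110:420,160:560,::-1],b['pixels'][20:330,70:470,::-1]]),None,fx=1,fy=1))
E
```

```text
q [-0.79  0.03  0.78  2.15 -0.06  0.67 -1.49] st [-121.7   -1.6  244.6] rot [-3.139 -0.31   0.043] F [-0.5  0.5  0.2] open 0.0299
[41.4  0.4  7.5] [-0.14  2.25 -0.04]
```

View pics/c6.png

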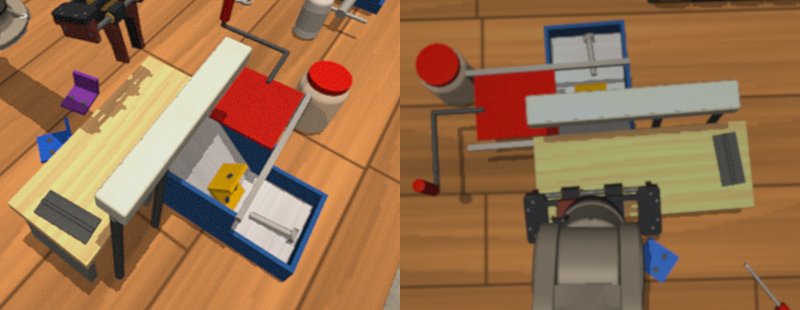

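```bash
python3 - <<'E'
from h import *
a=snap('side','s5')
for im in (load('s3'),load('s4'),a):
    p=im['pixels'].astype(int);m=(p[...,0]>120)&(p[...,1]>90)&(p[...,2]<50)&(im['range_z']>0)
    v,u=np.nonzero(m); P=np.array([st(world(im,x,y)) for x,y in zip(u,v)])*1e3
    print(len(P),u.mean().round(1),v.mean().round(1),np.percentile(P,[2,50,98],axis=0).round(0).tolist())
def hm(f,k):
    im=load(f);p=im['pixels'].astype(int);m=(p.max(-1)<90); 
    v,u=np.nonzero(m&(im['range_z']>0)); P=np.array([st(world(im,x,y)) for x,y in zip(u,v)])*1e3
    H=P[(abs(P[:,2]-148)<6)&(abs(P[:,1]+234)<40)&(P[:,0]>-130)&(P[:,0]<-5)];print(k,len(H),H.mean(0).round(1))
hm('side0','hinge0');hm('s5','hinge')
im=load('t4');p=im['pixels'].astype(int);m=(p[...,0]>150)&(p[...,1]<40)&(p[...,2]<40)&(im['range_z']>0)
v,u=np.nonzero(m);P=np.array([st(world(im,x,y)) for x,y in zip(u,v)])*1e3
H=P[(P[:,2]>212)&(P[:,2]<226)];print('handle',H.mean(0).round(1))
C=P[(abs(P[:,2]-119)<6)];print('cover y',np.percentile(C[:,1],[1,99]).round(0))
E
```

```text
1469 349.2 273.0 [[-789.0, -371.0, -2.0], [85.0, -12.0, 65.0], [276.0, 688.0, 260.0]]
1477 343.0 269.6 [[-810.0, -401.0, -2.0], [82.0, -9.0, 40.0], [275.0, 739.0, 91.0]]
1463 346.9 269.8 [[-811.0, -375.0, -2.0], [82.0, -10.0, 42.0], [278.0, 755.0, 91.0]]
hinge0 1634 [ -63.9 -233.9  145.5]
hinge 1197 [ -67.  -233.3  145.6]
handle [-81.8 274.5 220.4]
cover y [ 63. 201.]
```

```bash
python3 -c "
from h import *
a=load('s4')['pixels'].astype(int);b=load('s5')['pixels'].astype(int)
print(abs(a-b)[240:330,330:430].mean(), abs(a-b)[:100,:100].mean()); print(ctrl.finish_job())"
```

```text
3.2581481481481482 3.3620666666666668
the job is handed in; nothing more can be done
None
```

The job is done and handed in at about 16 s. The cover is fully open, and the yellow bracket is in the chute.

**What I did:** I gripped the red handle and slid the cover to its stop. I then gripped the bracket by its sides, kept it flat on the ledge, and slid it about 70 mm sideways to the middle of the chute. After sliding it another 50 mm forward I let go. I pushed it off the edge from behind with the tool tilted about 30°, and backed the arm away.

**Last checks:**
- **Cover:** the handle is at station y 274.5 mm, which is a travel of about 129.5 mm out of 130.
- **Bracket:** it lies still low in the chute, at about x 82, y −10, z 41 mm. It came to rest at the foot of the slide and did not run fully out into the tray.
- **Lamp:** it looks unmoved in the pictures, and I felt no contact while pushing near it.
- **Hinge:** its measured position differs by about 3 mm from the start. I put that down to changed shadows, as the tool never went near it.
- **Robot:** it touches nothing.

**Problem on the way:** the 40° tilt I first planned ran into the joint 6 limit and the arm drifted slightly while still in free space, so I used 20° to 30° instead.

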